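# Lock the grind adjuster with its jam nut

### The job

The grind adjuster on the cafe counter has drifted: turn its pointer head so that it points straight along the raised index rib on the housing, then run the big hex jam nut on the same stud down (clockwise from above) against the housing and tighten it by feel until the washer under it is well squeezed. Stop before it drags the pointer off the rib; finish with the pointer on the rib, and leave the milk jug, tamper, scoop and spare nut beside it where they are.

Things in the scene. Friction and masses are not known exactly. Their poses are not given: they have to be found in the camera images.
- adjuster: Low black housing bolted to the counter, top at 45 mm height. Origin on the counter under the stud's axis; z up, +x towards the index rib. Extends 65 mm along +-x, 65 mm along +y, 125 mm along -y. On the axis stands a boss, 34 mm wide (38 mm at its washer), top at 72 mm. The round steel cap, 36 mm wide, top at 65 mm, 85 mm away on the -y side is not part of the job.
- seat (a point): Centre of the top of the wave washer on the boss (unsqueezed), on the stud's axis, 72 mm above the counter: where the nut's underside first meets it. Squeezing it takes about 0.32 N m on the nut, over 0.65 rad of nut turn (0.2 mm), until it is flat and the nut stops hard. It stays squeezed.
- rib (a point): Middle of the top of the index rib, a straight bar 20 mm long, 6 mm wide, 8 mm high on the housing's top, running radially 36 to 56 mm from the stud's axis along the housing's +x.
- pointer_tip (a point): Pointed end of the pointer head, on its top, 17.5 mm from the stud's axis, 122 mm above the counter; its x axis points outward along the pointer. It must end on the radial line of the rib; it starts turned 0.45 to 1.0 rad clockwise (seen from above) from it.
- pointer_head (a point): Centre of the pointer head's top on the stud's axis, x axis towards the pointed end. A steel bar 12 mm thick, 102 to 122 mm above the counter, tail 12 mm behind the axis; grip it across the 12 mm. Below 102 mm is the 24 mm stud. It turns stiffly (about 0.6 N m) without rising, carries the nut with it, and stays where left; a torque on the nut above 0.6 N m drags it round too.
- jam_nut: Hex jam nut on the stud: 44 mm across flats, 51 mm across corners, 18 mm high. Origin at the centre of its underside, z up; flats face its +-x and every 60 degrees on. Starts 1.5 to 3.1 rad of turn (0.5 to 1 mm) above the washer. Clockwise from above lowers it, 2 mm a turn, with 0.12 N m drag. Wider than head and boss: fingers pass down outside the head and may reach below the nut.
- milk_jug: Steel milk jug, 72 mm wide, 85 mm high, with a handle, standing loose on the counter; origin at the centre of its underside. To be left alone.
- tamper: Steel coffee tamper, 58 mm wide, 84 mm high, standing loose on the counter; origin at the centre of its underside. To be left alone.
- spare_nut: Loose small hex nut, 30 mm across flats, 12 mm high, not part of the job, standing loose on the counter; origin at the centre of its underside. To be left alone.
- scoop: Black coffee scoop, 115 mm long, 22 mm high, standing loose on the counter; origin at the centre of its underside. To be left alone.
There are look-alikes about, which are no part of the job. What is shaped like the adjuster but yellow is not meant.

How it is judged:
On the way:
1. the pointer is set on the rib (tip within 3 mm) while the nut is still off its washer (y of pointer_tip in the frame of adjuster between -0.003 and 0.003 m and x of pointer_tip in the frame of adjuster above 0 m and z of jam_nut in the frame of seat above 0.0002 m), for 0.2 s.
At the end, for the whole second after the job is handed in: The pointer's tip is within 3 mm (10 degrees) of the line of the index rib, on the rib's side, and the nut, left alone, sits at least 0.1 mm, half the washer's travel, below where it first met its washer (y of pointer_tip in the frame of adjuster between -0.003 and 0.003 m and x of pointer_tip in the frame of adjuster above 0 m and z of jam_nut in the frame of seat below -0.0001 m and angular speed of jam_nut below 0.1 rad/s); the robot touches nothing.
It fails at once if the milk jug, tamper, scoop or spare nut is shifted by more than 30 mm (distance of any of milk_jug, tamper, spare_nut, scoop from where it was at the start of the episode above 0.03 m).
It also fails if it takes over 72 s, if anything falls off the work surface, if the arm or the gripper's body presses on something with over 40 N, if the wrist force passes 120 N, or if a joint passes its speed limit or range.

### The arm

A 6-joint arm with a two-finger parallel gripper is mounted at the origin on the work surface. World frame = base frame: x ahead of the robot, y to its left, z up, the work surface at z = 0. Lengths are in m, angles in rad, forces in N, time in s.
With the tool pointing down it reaches from about 0.275 to 1 m from the base axis. Payload 8.4 kg.
Tool frame: the origin (TCP) lies at the very end of the fingers, on their centre line; the grasp point (between the pads) lies 19 mm behind it; x points along the fingers, y is the direction in which the jaws open and shut, and the axes are right-handed (so a half turn about x gives the same grasp; the last joint's range is limited). The gripper opens to 85 mm and grips with 20 to 120 N. Pads are 22 mm wide; open, the fingers measure 114 mm over their backs; the gripper's body (76 mm by 85 mm) begins 54 mm behind the grasp point. The pads swing forward as they close: fully open they stand 13 mm farther back than shut.
Start: joints at [1.139, 0.353, 1.633, -0, 1.155, -0.002], TCP at [0.26, 0.568, 0.231] pointing down, gripper open.
Joint ranges: [-2.63, 2.63], [-0.92, 2.1], [0.06, 2.66], [-1.3, 4.44], [0, 2.69], [-3.02, 3.02]. Speed limits (rad/s): [2.22, 2.22, 2.79, 3.14, 3.14, 3.14].

### API

Orientations are given as a 3x3 rotation matrix whose columns are the frame's x, y, z axes.
In Python, from cell import get_state, read_camera, hand_in gives the robot as it stands.
- The arm moves only by the tool apply_moves, never from a script. Its argument "deltas" is one flat list of numbers, 7 for each row, row after row: the turn, a rotation vector about the tool's x, y, z in rad, then the shift along the tool's x, y, z in units of 50 mm (1.0 is 50 mm), then the closure, from 0 (fully open) to 1 (shut). A call has 1 to 5 rows; each row is the pose to reach, as a shift and turn from the pose measured when the call began, along the tool's axes at that moment; what a row does not reach only later rows make up. A row lasts 1/8 s, in which the tool goes at most 62.5 mm and 10.7 degrees, less where a joint would pass 70% of its speed; a pose out of reach is approached as far as the arm can. A call with a gripper value outside its range is refused whole. The fingers move at their own pace and stop on an object; "grip_force" is the grip in N (left out, the last holds). Time passes only in rows, so rows that repeat a pose let the fingers close. It gives the time, the measured TCP pose, the force and the opening at its end, in the units of the state.
- get_state(): the state, without advancing time (a new reading comes with each control period).
- read_camera(name): name is "scene" or "top" or "wrist"; returns a dict with "color" (384x512x3 uint8, red, green, blue), "fx", "fy", "cx", "cy" (pixels), "xyz" and "orientation" of the camera in the world; the wrist camera has in their place "tool_from_camera" (4x4, takes a point from camera to tool coordinates, whose origin is the TCP and whose axes are the tool frame's). Camera axes: x right, y up, looking along -z (the intrinsics and any distortion apply to the point x, -y, -z); pixel columns grow to the right and rows downward; lengths in m; the calibration is good to about 2 mm. A picture is of the moment at which its call begins: read the wrist's pose just before it. There is no depth.
- hand_in(): hands the job in, once; it reports no verdict.
The state is a dict: "time_s": time; "joint_positions": joint angles; "dq": joint speeds; "tau": joint torques, N m; "tool_pos": TCP position; "ee_rot": TCP orientation; "ft_force": force on the tool from outside, world axes, zero at the start; "moment": the same for the moment, N m; "grip_width": finger opening in m.
Only numpy, scipy, OpenCV 4.12 (cv2) and the standard library are available. Lean on these libraries where they do the work, as an engineer would, in place of code of your own. Each camera call takes 0.05 s, during which the arm holds its last target. There are 200 camera calls.

## Working session

There is one attempt and no reset: what is moved stays moved. The work goes in short steps, Python scripts to look and compute and a tool call to move; the robot and the scene stay as the last step left them, time stands still between calls to the robot, and variables do not carry over. Pictures are saved under pics/ and viewed, about 8 in all and at most 12, crops included, and the job is handed in when it is done.

Besides the shell and the picture viewer there is one more tool, called after "Request:" in YAML: its name, and indented under it one key for each argument. apply_moves: Moves the arm, as the interface text tells. Its arguments: {"type":"object","properties":{"deltas":{"type":"array","items":{"type":"number"}},"grip_force":{"type":"number"}},"required":["deltas"]}

```bash
ls; mkdir -p pics; python3 - <<'E'
from cell import *
import cv2,numpy as np
s=get_state();print(s)
for n in("scene","top"):
    c=read_camera(n);print(n,{k:np.round(v,4).tolist() for k,v in c.items() if k!="color"})
    cv2.imwrite(f"pics/{n}0.png",c["color"][:,:,::-1])
    np.save(f"pics/{n}0.npy",c,allow_pickle=True)
a=cv2.imread("pics/scene0.png");b=cv2.imread("pics/top0.png")
E
```

```text
pics
{'time_s': 0.0, 'joint_positions': array([ 1.13862886e+00,  3.53656767e-01,  1.63414067e+00, -1.18842466e-05,
        1.15522581e+00, -2.39204985e-03]), 'dq': array([-1.24424250e-04,  3.67260205e-03,  1.25619471e-03,  6.46530301e-04,
        2.27419360e-03, -5.18616397e-05]), 'tau': array([ 6.37152662e-04, -6.05251265e+01, -3.42071307e+01, -5.09823531e-05,
        9.66080348e-03, -3.88667206e-05]), 'tool_pos': array([0.26021051, 0.56771813, 0.23055352]), 'ee_rot': array([[-5.89316063e-04,  4.16661865e-01,  9.09061353e-01],
       [-1.30361748e-03,  9.09060418e-01, -4.16662282e-01],
       [-9.99998977e-01, -1.43061404e-03,  7.44378216e-06]]), 'ft_force': array([-0.63386412, -0.26534922,  0.1228005 ]), 'moment': array([0.00174762, 0.00863986, 0.03422036]), 'grip_width': 0.08513947059631648}
scene {'fx': 390.2288, 'fy': 390.2288, 'cx': 254.8257, 'cy': 193.7797, 'xyz': [1.153, -0.0579, 0.9331], 'orientation': [[0.272, -0.7746, 0.571], [0.9622, 0.2253, -0.1528], [-0.0102, 0.591, 0.8066]]}
top {'fx': 487.4366, 'fy': 487.4366, 'cx': 251.1654, 'cy': 190.8185, 'xyz': [0.4548, 0.0813, 1.1013], 'orientation': [[-0.0057, 0.992, -0.1263], [-0.9999, -0.0039, 0.0147], [0.0141, 0.1263, 0.9919]]}
```

View pics/top0.png

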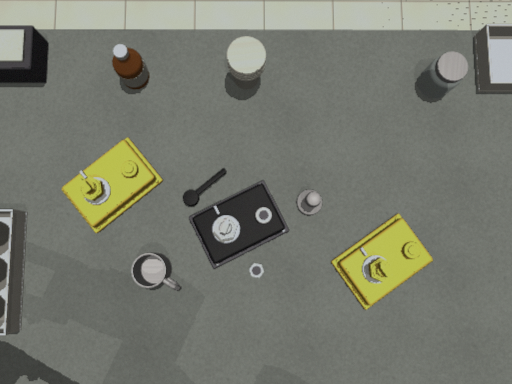

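View pics/scene0.png

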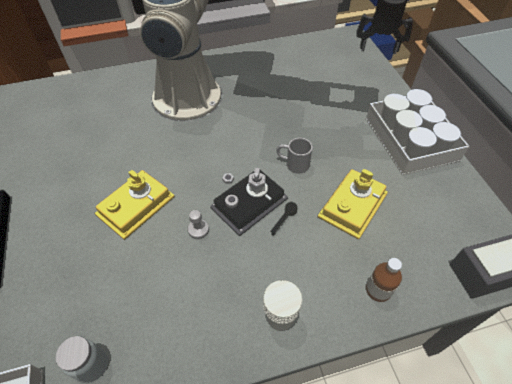

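Candidates for the adjuster: the black housing at top (239,224), with its nut at (227,229); yellow look-alikes at (112,185) and (382,260); loose spare nut at (257,270); round cap at (264,214). I choose the black one. Next is a close crop with a rough fix.

```bash
cat > h.py <<'E'
import numpy as np,cv2
from cell import *
def ray(c,u,v,z):
    d=c["orientation"]@np.array([(u-c["cx"])/c["fx"],-(v-c["cy"])/c["fy"],-1.])
    return c["xyz"]+d*(z-c["xyz"][2])/d[2]
def proj(c,P):
    p=c["orientation"].T@(np.asarray(P)-c["xyz"]);return np.array([c["cx"]-c["fx"]*p[0]/p[2],c["cy"]+c["fy"]*p[1]/p[2]])
def wrist():
    s=get_state();c=read_camera("wrist");T=np.array(c["tool_from_camera"])
    c["xyz"]=s["tool_pos"]+s["ee_rot"]@T[:3,3];c["orientation"]=s["ee_rot"]@T[:3,:3];return s,c
E
python3 - <<'E'
from h import *
c=np.load("pics/top0.npy",allow_pickle=True).item()
im=c["color"][:,:,::-1]
m=(im.max(2)<38).astype(np.uint8)
n,l,st,ce=cv2.connectedComponentsWithStats(m)
for i in range(1,n):
    if st[i,4]>60: print(st[i],ce[i])
i=l[235,262] or l[248,225]
print(i,l[235,262],l[248,225])
for n_,p,z in(("nut",(227,229),.1),("cap",(264,214),.065),("rib",(216,210),.053),("jug",(150,270),.085),("tamper",(312,199),.08),("spare",(257,270),.012),("scoop",(203,188),.01)):print(n_,ray(c,*p,z).round(3))
cr=cv2.resize(im[170:280,180:330],None,fx=5,fy=5,interpolation=cv2.INTER_CUBIC);cv2.imwrite("pics/crop1.png",cr)
E
```

```text
[   0   28   48   55 1146] [29.95462478 64.18499127]
[217 185  43  22  64] [237.671875 195.171875]
[193 184  91  79 364] [235.08791209 235.02747253]
0 0 0
nut [0.504 0.116 0.1  ]
cap [0.537 0.039 0.065]
rib [0.547 0.142 0.053]
jug [0.421 0.275 0.085]
tamper [ 0.567 -0.062  0.08 ]
spare [0.417 0.053 0.012]
scoop [0.601 0.174 0.01 ]
```

View pics/crop1.png

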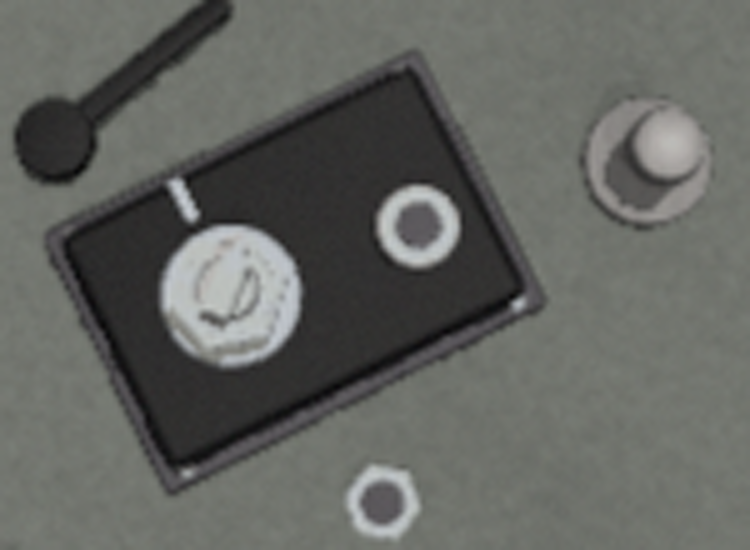

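The crop confirms the black adjuster: rib at crop (184,200), nut and head at (228,293), cap at (418,226). Moving over it.

Request:
apply_moves:
  deltas: [0,0,0,-1,-6.2,8.1,0,0,0,0,-1,-6.2,8.1,0,0,0,0,-1,-6.2,8.1,0,0,0,0,-1,-6.2,8.1,0,0,0,0,-1,-6.2,8.1,0]

```text
time_s: 0.72
tool_pos: [0.4065, 0.2914, 0.2617]
ee_rot: [[-0.0, 0.416, 0.909], [-0.001, 0.909, -0.416], [-1.0, -0.001, 0.0]]
ft_force: [1.0, -0.6, 0.2]
grip_width: 0.0856
```

```bash
python3 - <<'E'
from h import *
s,c=wrist();print(s["tool_pos"],c["tool_from_camera"],c["fx"],c["cx"],c["cy"])
R=s["ee_rot"];print(R.T@(np.array([.504,.116,.28])-s["tool_pos"])/.05)
E
```

```text
[0.40650906 0.29143265 0.26168534] [[ 5.26471032e-04  2.98975893e-01 -9.54260519e-01 -1.40919268e-01]
 [ 9.99999670e-01 -7.48382325e-04  3.17232641e-04  8.78277841e-05]
 [-6.19306793e-04 -9.54260371e-01 -2.98976189e-01 -7.62614946e-02]
 [ 0.00000000e+00  0.00000000e+00  0.00000000e+00  1.00000000e+00]] 284.9663247900332 258.6220462717086 192.0804177812324
[-0.3630291  -2.37870395  3.23366484]
```

Request:
apply_moves:
  deltas: [0,0,0,-0.2,-2.4,3.2,0,0,0,0,-0.2,-2.4,3.2,0,0,0,0,-0.2,-2.4,3.2,0,0,0,0,-0.2,-2.4,3.2,0,0,0,0,-0.2,-2.4,3.2,0]

```text
time_s: 1.4
tool_pos: [0.5048, 0.1088, 0.273]
ee_rot: [[0.001, 0.42, 0.907], [-0.005, 0.907, -0.42], [-1.0, -0.004, 0.003]]
ft_force: [-1.0, 0.0, -0.4]
grip_width: 0.0857
```

```bash
python3 - <<'E'
from h import *
s,c=wrist();print(s["tool_pos"])
np.save("pics/w1.npy",c,allow_pickle=True)
im=c["color"][:,:,::-1];cv2.imwrite("pics/w1.png",cv2.resize(im,(768,576),interpolation=cv2.INTER_CUBIC))
E
```

```text
[0.50480881 0.10879859 0.27301945]
```

View pics/w1.png

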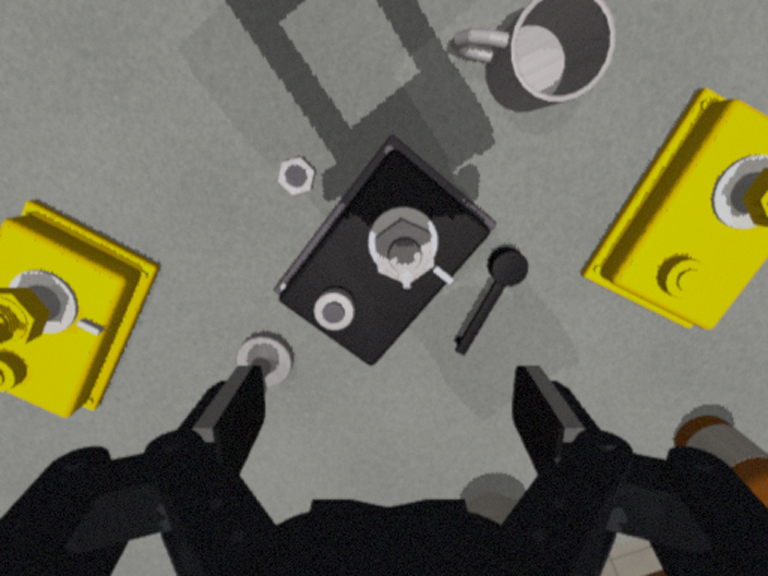

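The wrist view shows the black housing in the centre: nut about (403,245), rib (442,274), cap (333,312), pointer end about (406,285). Zooming in for measurement.

```bash
python3 - <<'E'
from h import *
c=np.load("pics/w1.npy",allow_pickle=True).item()
print(c.keys())
im=c["color"][:,:,::-1]
cv2.imwrite("pics/w1c.png",cv2.resize(im[125:215,225:315],None,fx=6.6,fy=6.6,interpolation=cv2.INTER_CUBIC))
E
```

```text
dict_keys(['color', 'fx', 'fy', 'cx', 'cy', 'tool_from_camera', 'xyz', 'orientation'])
```

View pics/w1c.png

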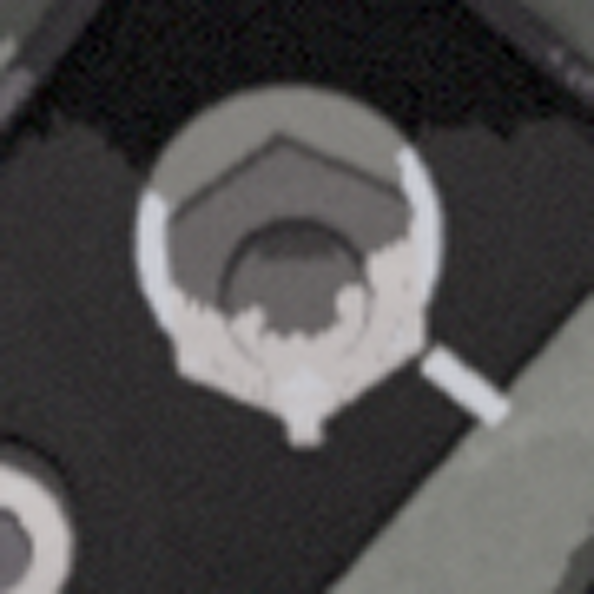

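```bash
python3 - <<'E'
from h import *
c=np.load("pics/w1.npy",allow_pickle=True).item()
def P(x,y,z): return ray(c,225+x/6.6-.42,125+y/6.6-.42,z)
n=[P(*q,.0908) for q in((283,138),(413,200),(425,347),(180,372),(172,220))]
print("nut",np.round(n,4)); (x,y),r=cv2.minEnclosingCircle(np.float32(n)[:,:2]);print(x,y,r)
ri,ro=P(430,357,.053),P(503,412,.053);print("rib",ri,ro,"dir",np.degrees(np.arctan2(*(ro-ri)[1::-1])),"axis from rib",ri-(ro-ri)/np.linalg.norm(ro-ri)*.036,np.linalg.norm(ro-ri))
t=P(305,442,.122);print("tip",t)
# big disc
cap=P(8,545,.065);print("cap",cap)
ax=np.array([x,y])
for nm,p in(("rib",(ri+ro)/2),("tip",t),("cap",cap)):
    d=p[:2]-ax;print(nm,np.hypot(*d),np.degrees(np.arctan2(d[1],d[0])))
t0=np.load("pics/top0.npy",allow_pickle=True).item()
print("top rib",ray(t0,*(180+184/5-.4,170+200/5-.4),.053),"cap",ray(t0,180+419/5-.4,170+226/5-.4,.065))
E
```

```text
nut [[0.4818 0.1297 0.0908]
 [0.5009 0.1457 0.0908]
 [0.5259 0.1373 0.0908]
 [0.5119 0.096  0.0908]
 [0.4866 0.1064 0.0908]]Traceback (most recent call last):
  File "<stdin>", line 5, in <module>
cv2.error: OpenCV(4.12.0) /io/opencv/modules/imgproc/src/shapedescr.cpp:201: error: (-215:Assertion failed) count >= 0 && (depth == CV_32F || depth == CV_32S) in function 'minEnclosingCircle'
```

```bash
python3 - <<'E'
from h import *
c=np.load("pics/w1.npy",allow_pickle=True).item()
def P(x,y,z): return ray(c,225+x/6.6-.42,125+y/6.6-.42,z)
ax=np.array([.5064,.1213])
ri,ro=P(430,357,.053),P(503,412,.053);u=(ro-ri)/np.linalg.norm(ro-ri);print("rib",ri,ro,"axis from rib",(ri+ro)/2-u*.046,np.linalg.norm(ro-ri))
for nm,p in(("rib",(ri+ro)/2),("ribdir",np.r_[ax,0]+u),("tip",P(305,442,.122)),("cap",P(8,545,.065))):
    d=p[:2]-ax;print(nm,p,np.hypot(*d),np.degrees(np.arctan2(d[1],d[0])))
t0=np.load("pics/top0.npy",allow_pickle=True).item()
print("top rib",ray(t0,*(180+184/5-.4,170+200/5-.4),.053),"cap",ray(t0,180+419/5-.4,170+226/5-.4,.065))
E
```

```text
rib [0.53881698 0.13691612 0.053     ] [0.55539647 0.14572983 0.053     ] axis from rib [0.50648936 0.11973063 0.053     ] 0.01877660690161665
rib [0.54710672 0.14132298 0.053     ] 0.045364710856003305 26.191821643022717
ribdir [1.38938628 0.59069879 0.        ] 0.9999999999999999 27.99527806180669
tip [0.52370341 0.11380127 0.122     ] 0.01885839046933082 -23.430318418281704
cap [0.53584534 0.04627986 0.065     ] 0.08059186950271614 -68.5700352765356
top rib [0.54770212 0.14086836 0.053     ] cap [0.5350752  0.04009504 0.065     ]
```

Black adjuster axis is about (0.5064, 0.1205). Rib yaw is about 26.5° and pointer yaw about -21°, i.e. 0.83 rad clockwise of the rib, which fits the description. Going down to just above the head for a closer look.

Request:
apply_moves:
  deltas: [-0.06,0,0,1.0,0.24,-0.08,0,-0.06,0,0,2.2,0.24,-0.08,0,-0.06,0,0,2.2,0.24,-0.08,0,-0.06,0,0,2.2,0.24,-0.08,0]
  grip_force: 110

```text
time_s: 1.95
tool_pos: [0.5064, 0.1228, 0.1645]
ee_rot: [[0.002, 0.363, 0.932], [-0.004, 0.932, -0.363], [-1.0, -0.003, 0.003]]
ft_force: [0.2, 0.3, 0.5]
grip_width: 0.0858
```

```bash
python3 - <<'E'
from h import *
s,c=wrist();print(s["tool_pos"],s["joint_positions"],s["ee_rot"].round(4).tolist(),s["moment"])
np.save("pics/w2.npy",c,allow_pickle=True)
im=c["color"][:,:,::-1]
for nm,p in(("head",(.5064,.1206,.122)),("nut",(.5064,.1206,.091))):print(nm,proj(c,p))
cv2.imwrite("pics/w2.png",cv2.resize(im[110:250,170:350],None,fx=4.2,fy=4.2,interpolation=cv2.INTER_CUBIC))
E
```

```text
[0.50635704 0.12276397 0.16450161] [ 0.23782878  0.27065097  1.91852739 -0.00532422  0.95157763 -0.95790494] [[0.0018, 0.3635, 0.9316], [-0.004, 0.9316, -0.3634], [-1.0, -0.0031, 0.0032]] [-0.01288306  0.03532347 -0.02474531]
head [255.88981689 218.84053356]
nut [256.38204765 203.64509733]
```

View pics/w2.png

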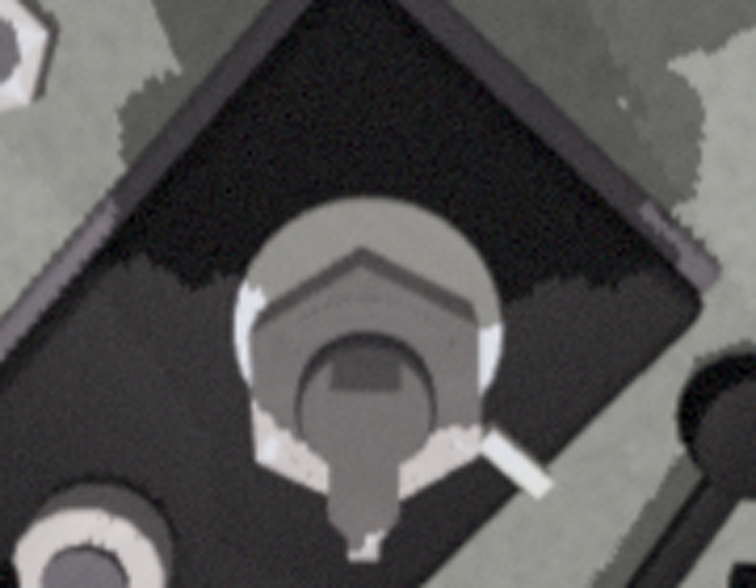

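The close view shows the head bar running straight down the image, centre line x≈364, tip (365,560). So the tool z axis is aligned with the pointer. Rib runs (490,440) to (545,490). Refining the axis.

```bash
python3 - <<'E'
from h import *
c=np.load("pics/w2.npy",allow_pickle=True).item();s=get_state()
P=lambda x,y,z: ray(c,170+x/4.2-.38,110+y/4.2-.38,z)
n=np.array([P(*q,.0908)[:2] for q in((252,325),(478,460),(475,312),(258,462))]);ax=n.mean(0)
print("axis",ax,np.linalg.norm(n-ax,axis=1))
ri,ro=P(488,441,.053),P(544,490,.053);m=(ri+ro)/2
for nm,d in(("rib",m[:2]-ax),("ribdir",(ro-ri)[:2]),("tip",P(364,560,.122)[:2]-ax),("bar",P(364,500,.122)[:2]-P(364,440,.122)[:2])):
    print(nm,np.hypot(*d),np.degrees(np.arctan2(d[1],d[0])))
# housing top edge right side (z .045)
a,b=P(700,310,.045),P(430,588,.045);d=(b-a)[:2];print("edge",np.degrees(np.arctan2(d[1],d[0])), "dist to axis",abs(np.cross(d,ax-a[:2]))/np.hypot(*d))
print("delta",s["ee_rot"].T@(np.r_[ax,.098]-s["tool_pos"])/.05)
E
```

```text
axis [0.50583931 0.12107182] [0.02492837 0.02592096 0.02570722 0.02550604]
rib 0.04631346548501725 25.769974435638463
ribdir 0.01790034113146438 26.249744417694856
tip 0.019325426333552827 -21.296507409814012
bar 0.010800816660668906 -21.419048809207425
edge -61.67199153549904 dist to axis 0.055097550640461686
delta [ 1.34322131 -0.03638671 -0.01702107]<stdin>:10: DeprecationWarning: Arrays of 2-dimensional vectors are deprecated. Use arrays of 3-dimensional vectors instead. (deprecated in NumPy 2.0)
```

Request:
apply_moves:
  deltas: [0,0,0,0.7,-0.03,-0.02,0,0,0,0,1.34,-0.03,-0.02,0,0,0,0,1.34,-0.03,-0.02,0.4,0,0,0,1.34,-0.03,-0.02,1,0,0,0,1.34,-0.03,-0.02,1]
  grip_force: 110

```text
time_s: 2.62
tool_pos: [0.5071, 0.1218, 0.1]
ee_rot: [[0.007, 0.364, 0.931], [-0.003, 0.932, -0.364], [-1.0, -0.0, 0.007]]
ft_force: [0.5, 0.2, -0.1]
grip_width: 0.0322
```

Request:
apply_moves:
  deltas: [0,0,0,0,0,0,1,0,0,0,0,0,0,1,0,0,0,0,0,0,1]

```text
time_s: 3.0
tool_pos: [0.5073, 0.1208, 0.1022]
ee_rot: [[0.007, 0.364, 0.931], [-0.004, 0.931, -0.364], [-1.0, -0.001, 0.008]]
ft_force: [-7.1, -8.5, 18.9]
grip_width: 0.0097
```

```bash
python3 - <<'E'
from h import *
s,c=wrist();print(s["tool_pos"],s["ft_force"],s["moment"],s["grip_width"])
im=c["color"][:,:,::-1]
cv2.imwrite("pics/w3.png",cv2.resize(im[120:300,150:370],None,fx=3.2,fy=3.2,interpolation=cv2.INTER_CUBIC))
E
```

```text
[0.50726228 0.12078247 0.1021841 ] [-7.1471932  -8.50702486 18.94291967] [-1.24956193  1.18364483 -0.41903278] 0.00965384437586993
```

View pics/w3.png

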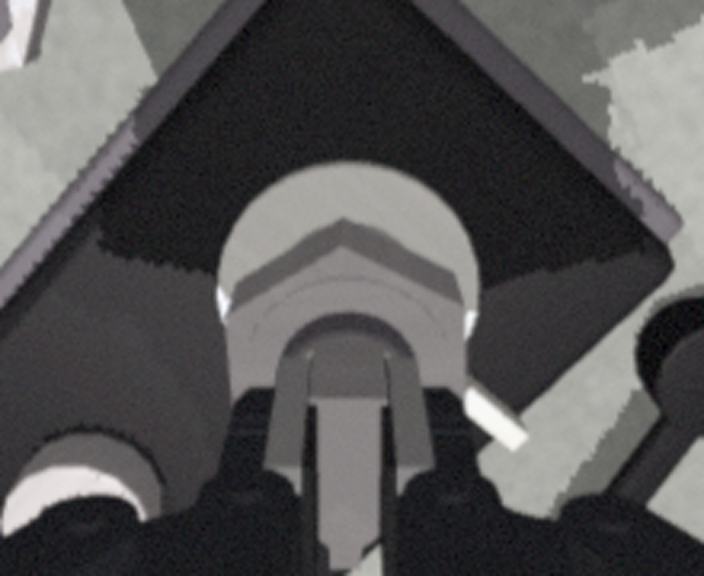

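The head is between the pads, but the fingertips rest on the 24 mm stud shoulder at 102 mm, so I set the TCP too low. Opening a little, raising 5 mm and regripping.

Request:
apply_moves:
  deltas: [0,0,0,0,0,0,0.7,0,0,0,-0.1,0,-0.02,0.7,0,0,0,-0.1,0,-0.02,1,0,0,0,-0.1,0,-0.02,1,0,0,0,-0.1,0,-0.02,1]

```text
time_s: 3.68
tool_pos: [0.5066, 0.1209, 0.1084]
ee_rot: [[0.008, 0.364, 0.931], [-0.005, 0.931, -0.364], [-1.0, -0.001, 0.009]]
ft_force: [-4.4, -4.8, 15.6]
grip_width: 0.0093
```

```bash
python3 - <<'E'
from h import *
s=get_state();print(s["tool_pos"],s["ft_force"],s["moment"],s["grip_width"],s["ee_rot"].round(3).tolist())
E
```

```text
[0.50656508 0.12089398 0.10835442] [-4.37696577 -4.84108881 15.62785354] [-0.70119366  0.70717891 -0.25917673] 0.009287042715935341 [[0.008, 0.364, 0.931], [-0.005, 0.931, -0.364], [-1.0, -0.001, 0.009]]
```

Request:
apply_moves:
  deltas: [-0.1,0,0,0,0,0,1,-0.2,0,0,0,0,0,1,-0.3,0,0,0,0,0,1,-0.4,0,0,0,0,0,1,-0.4,0,0,0,0,0,1]

```text
time_s: 4.3
tool_pos: [0.5065, 0.1207, 0.1085]
ee_rot: [[0.007, -0.026, 1.0], [-0.005, 1.0, 0.026], [-1.0, -0.005, 0.007]]
ft_force: [-1.2, -3.4, 3.2]
grip_width: 0.0088
```

```bash
python3 - <<'E'
from h import *
s=get_state();print(s["tool_pos"],s["ft_force"],s["moment"],s["grip_width"],np.degrees(np.arctan2(s["ee_rot"][1,2],s["ee_rot"][0,2])))
E
```

```text
[0.50650843 0.12065296 0.10846577] [-1.16421741 -3.42013829  3.16649464] [-0.46747287  0.20242567 -0.14728282] 0.008783654231474371 1.5047686077483127
```

Request:
apply_moves:
  deltas: [-0.1,0,0,0,0,0,1,-0.2,0,0,0,0,0,1,-0.3,0,0,0,0,0,1,-0.43,0,0,0,0,0,1,-0.43,0,0,0,0,0,1]

```text
time_s: 4.92
tool_pos: [0.5065, 0.1204, 0.1085]
ee_rot: [[0.007, -0.438, 0.899], [-0.005, 0.899, 0.438], [-1.0, -0.008, 0.004]]
ft_force: [-0.2, -3.5, 2.9]
grip_width: 0.0085
```

```bash
python3 - <<'E'
from h import *
s=get_state();print(s["tool_pos"],s["ft_force"],s["moment"],s["grip_width"],np.degrees(np.arctan2(s["ee_rot"][1,2],s["ee_rot"][0,2])))
E
```

```text
[0.50653506 0.1204372  0.1084802 ] [-0.17408495 -3.5444622   2.94534959] [-0.47178199 -0.00106366 -0.15163299] 0.008486098912006128 25.994122718752774
```

Yaw is now 26.0°. Releasing, raising, and checking the pointer with the camera.

Request:
apply_moves:
  deltas: [0,0,0,0,0,0,0.3,0,0,0,0,0,0,0,0,0,0,-1,0,0,0,0,0,0,-1.2,0,0,0,0,0,0,-1.2,0,0,0]

```text
time_s: 5.55
tool_pos: [0.5065, 0.121, 0.169]
ee_rot: [[0.009, -0.438, 0.899], [-0.005, 0.899, 0.438], [-1.0, -0.008, 0.006]]
ft_force: [0.1, -0.7, -0.2]
grip_width: 0.0853
```

```bash
python3 - <<'E'
from h import *
s,c=wrist();print(s["tool_pos"],s["ft_force"],s["moment"],s["grip_width"],s["joint_positions"])
np.save("pics/w4.npy",c,allow_pickle=True)
im=c["color"][:,:,::-1]
cv2.imwrite("pics/w4.png",cv2.resize(im[110:250,170:350],None,fx=4.2,fy=4.2,interpolation=cv2.INTER_CUBIC))
E
```

```text
[0.5065254  0.1210283  0.16902415] [ 0.11577844 -0.70401439 -0.19558844] [-0.00862193  0.04903759  0.0432076 ] 0.08531539585375848 [ 0.23606081  0.2608407   1.92011556 -0.00820433  0.95280846 -1.78312044]
```

View pics/w4.png

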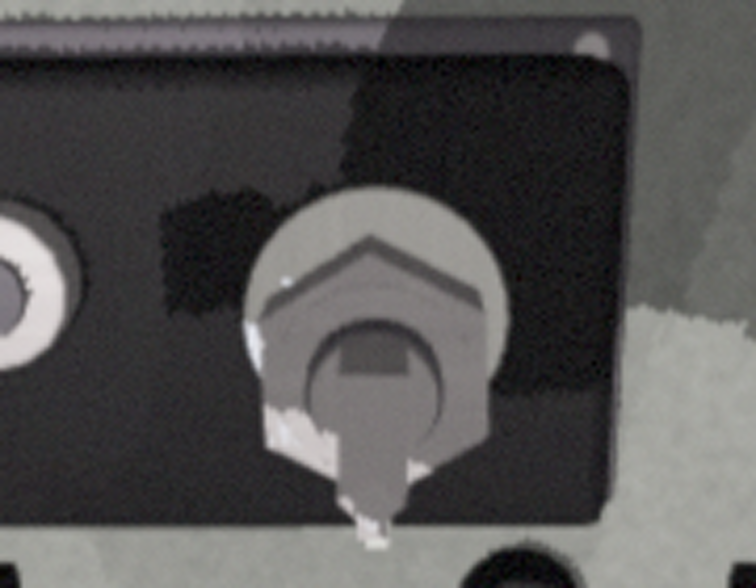

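The pointer (bar x 340–408, tip (376,545)) hides the rib and runs square to the housing edges, so it is on the rib. The nut's flats (x 262 and 488) face the jaws. Refining the axis, then gripping the nut.

```bash
python3 - <<'E'
from h import *
c=np.load("pics/w4.npy",allow_pickle=True).item();s=get_state()
P=lambda x,y,z: ray(c,170+x/4.2-.38,110+y/4.2-.38,z)
n=np.array([P(*q,.0908)[:2] for q in((262,310),(488,440),(484,305),(265,447))]);ax=n.mean(0)
print("axis",ax,np.linalg.norm(n-ax,axis=1))
for nm,d in(("tip",P(376,545,.122)[:2]-ax),("bar",P(373,480,.122)[:2]-P(374,400,.122)[:2]),("edge",P(590,524,.045)[:2]-P(50,523,.045)[:2])):
    print(nm,np.hypot(*d),np.degrees(np.arctan2(d[1],d[0])))
print("delta",s["ee_rot"].T@(np.r_[ax,.064]-s["tool_pos"])/.05)
E
```

```text
axis [0.50583434 0.120023  ] [0.02524764 0.02586174 0.02527952 0.02616253]
tip 0.020070949880361167 27.337897977679727
bar 0.014536584602584779 25.326335208380176
edge 0.13162046070575847 116.09880813786269
delta [ 2.08210427  0.00241984 -0.01633937]
```

Request:
apply_moves:
  deltas: [0,0,0,1.0,0,-0.01,0,0,0,0,2.08,0,-0.01,0,0,0,0,2.08,0,-0.01,0,0,0,0,2.08,0,-0.01,0.3,0,0,0,2.08,0,-0.01,0.3]
  grip_force: 40

```text
time_s: 6.22
tool_pos: [0.5075, 0.1204, 0.0659]
ee_rot: [[0.01, -0.438, 0.899], [-0.004, 0.899, 0.438], [-1.0, -0.009, 0.007]]
ft_force: [1.3, 0.1, -0.2]
grip_width: 0.0601
```

Request:
apply_moves:
  deltas: [0,0,0,0,0,0,0.7,0,0,0,0,0,0,0.7,0,0,0,0,0,0,0.7]
  grip_force: 40

```text
time_s: 6.6
tool_pos: [0.5082, 0.1209, 0.0671]
ee_rot: [[0.012, -0.438, 0.899], [-0.004, 0.899, 0.438], [-1.0, -0.009, 0.009]]
ft_force: [-2.7, 3.9, 8.9]
grip_width: 0.0434
```

```bash
cat > st.py <<'E'
from h import *
s=get_state();R=s["ee_rot"];print("pos",s["tool_pos"].round(4),"F",s["ft_force"].round(1),"M",s["moment"].round(3),"w",round(s["grip_width"],4),"yaw_y",np.degrees(np.arctan2(R[1,1],R[0,1])).round(2),"tilt",R[:2,0].round(4),"q6",s["joint_positions"][5].round(3),"tau6",s["tau"][5].round(3),"t",s["time_s"])
E
python3 st.py
```

```text
pos [0.5082 0.1209 0.0671] F [-2.7  3.9  8.9] M [0.553 0.373 0.089] w 0.0434 yaw_y 115.96 tilt [ 0.0122 -0.0036] q6 -1.782 tau6 0.09 t 6.6
```

Request:
apply_moves:
  deltas: [0,0.01,0.01,0,0,-0.05,0.3,0,0.01,0.01,0,0,-0.05,0.3,0,0.01,0.01,0,0,-0.05,0.7,0,0.01,0.01,0,0,-0.05,0.7,0,0.01,0.01,0,0,-0.05,0.7]
  grip_force: 40

```text
time_s: 7.22
tool_pos: [0.5059, 0.1199, 0.0671]
ee_rot: [[-0.001, -0.438, 0.899], [0.001, 0.899, 0.438], [-1.0, 0.002, -0.001]]
ft_force: [-1.7, 2.1, 4.0]
grip_width: 0.0436
```

```bash
python3 st.py
```

```text
pos [0.5059 0.1199 0.0671] F [-1.7  2.1  4. ] M [0.302 0.18  0.1  ] w 0.0436 yaw_y 115.97 tilt [-0.0013  0.0011] q6 -1.797 tau6 0.096 t 7.225
```

Well centred now. Turning clockwise in 0.5 rad steps while watching Mz.

Request:
apply_moves:
  deltas: [0.1,0,0,0.001,0,0,0.7,0.2,0,0,0.001,0,0,0.7,0.3,0,0,0.002,0,0,0.7,0.4,0,0,0.003,0,0,0.7,0.5,0,0,0.003,0,0,0.7]

```text
time_s: 7.85
tool_pos: [0.5058, 0.1204, 0.067]
ee_rot: [[-0.001, 0.05, 0.999], [0.002, 0.999, -0.05], [-1.0, 0.002, -0.002]]
ft_force: [-2.0, 5.9, 3.9]
grip_width: 0.0436
```

```bash
python3 st.py
```

```text
pos [0.5058 0.1204 0.067 ] F [-2.   5.9  3.9] M [0.882 0.304 0.147] w 0.0436 yaw_y 87.13 tilt [-0.0014  0.0017] q6 -1.293 tau6 -1.192 t 7.85
```

Request:
apply_moves:
  deltas: [0.1,0,0,0.001,0,0,0.7,0.2,0,0,0.001,0,0,0.7,0.3,0,0,0.002,0,0,0.7,0.4,0,0,0.003,0,0,0.7,0.5,0,0,0.003,0,0,0.7]

```text
time_s: 8.48
tool_pos: [0.5059, 0.121, 0.0669]
ee_rot: [[-0.001, 0.526, 0.851], [0.003, 0.851, -0.526], [-1.0, 0.002, -0.002]]
ft_force: [-1.0, 5.8, 2.6]
grip_width: 0.0436
```

```bash
python3 st.py
```

```text
pos [0.5059 0.121  0.0669] F [-1.   5.8  2.6] M [0.953 0.177 0.125] w 0.0436 yaw_y 58.28 tilt [-0.001   0.0026] q6 -0.79 tau6 -1.192 t 8.475
```

Request:
apply_moves:
  deltas: [0.1,0,0,0.001,0,0,0.7,0.2,0,0,0.001,0,0,0.7,0.3,0,0,0.002,0,0,0.7]

```text
time_s: 8.85
tool_pos: [0.5061, 0.1214, 0.0669]
ee_rot: [[-0.001, 0.756, 0.655], [0.003, 0.655, -0.756], [-1.0, 0.002, -0.003]]
ft_force: [-1.7, 4.6, 2.2]
grip_width: 0.0435
```

```bash
python3 st.py
```

```text
pos [0.5061 0.1214 0.0669] F [-1.7  4.6  2.2] M [0.65  0.116 0.13 ] w 0.0435 yaw_y 40.9 tilt [-0.0005  0.0031] q6 -0.487 tau6 -1.194 t 8.85
```

Request:
apply_moves:
  deltas: [0.1,0,0,0.001,0,0,0.7,0.2,0,0,0.001,0,0,0.7]

```text
time_s: 9.1
tool_pos: [0.5063, 0.1217, 0.0668]
ee_rot: [[-0.0, 0.872, 0.489], [0.003, 0.489, -0.872], [-1.0, 0.002, -0.003]]
ft_force: [-1.1, 3.1, 2.7]
grip_width: 0.0437
```

```bash
python3 st.py
```

```text
pos [0.5063 0.1217 0.0668] F [-1.1  3.1  2.7] M [0.437 0.064 0.153] w 0.0437 yaw_y 29.26 tilt [-0.      0.0034] q6 -0.283 tau6 -1.176 t 9.1
```

Request:
apply_moves:
  deltas: [0.1,0,0,0.001,0,0,0.7,0.2,0,0,0.001,0,0,0.7]

```text
time_s: 9.35
tool_pos: [0.5066, 0.1218, 0.0668]
ee_rot: [[0.001, 0.953, 0.303], [0.003, 0.303, -0.953], [-1.0, 0.002, -0.003]]
ft_force: [-0.6, 2.7, 1.0]
grip_width: 0.0438
```

```bash
python3 st.py
```

```text
pos [0.5066 0.1218 0.0668] F [-0.6  2.7  1. ] M [0.372 0.037 0.295] w 0.0438 yaw_y 17.65 tilt [0.0005 0.0034] q6 -0.08 tau6 -0.959 t 9.35
```

Request:
apply_moves:
  deltas: [0.1,0,0,0.001,0,0,0.7,0.2,0,0,0.001,0,0,0.7]

```text
time_s: 9.6
tool_pos: [0.5069, 0.1219, 0.0668]
ee_rot: [[0.001, 0.994, 0.105], [0.003, 0.105, -0.994], [-1.0, 0.002, -0.003]]
ft_force: [-0.6, 1.7, 1.3]
grip_width: 0.0437
```

```bash
python3 st.py
```

```text
pos [0.5069 0.1219 0.0668] F [-0.6  1.7  1.3] M [ 0.285 -0.039  0.286] w 0.0437 yaw_y 6.04 tilt [0.0012 0.0034] q6 0.123 tau6 -0.975 t 9.6
```

Contact shows between yaw 29° and 17.7°: Mz rises from 0.14 to 0.29, and tau6 shifts with it. Small steps from here.

Request:
apply_moves:
  deltas: [0.1,0,0,0.001,0,0,0.7]

```text
time_s: 9.72
tool_pos: [0.507, 0.1219, 0.0666]
ee_rot: [[0.001, 1.0, 0.003], [0.003, 0.003, -1.0], [-1.0, 0.001, -0.003]]
ft_force: [-0.1, 1.9, 1.2]
grip_width: 0.0432
```

```bash
python3 st.py
```

```text
pos [0.507  0.1219 0.0666] F [-0.1  1.9  1.2] M [0.175 0.111 0.28 ] w 0.0432 yaw_y 0.15 tilt [0.0015 0.0032] q6 0.226 tau6 -1.054 t 9.725
```

Request:
apply_moves:
  deltas: [0.1,0,0,0.001,0,0,0.7]

```text
time_s: 9.85
tool_pos: [0.5072, 0.1219, 0.0666]
ee_rot: [[0.002, 0.995, -0.1], [0.003, -0.1, -0.995], [-1.0, 0.002, -0.003]]
ft_force: [-1.1, 1.9, 2.4]
grip_width: 0.0437
```

```bash
python3 st.py; python3 - <<'E'
from h import *
s,c=wrist();np.save("pics/w5.npy",c,allow_pickle=True)
im=c["color"][:,:,::-1]
cv2.imwrite("pics/w5.png",cv2.resize(im[90:270,150:370],None,fx=3.2,fy=3.2,interpolation=cv2.INTER_CUBIC))
E
```

```text
pos [0.5072 0.1219 0.0666] F [-1.1  1.9  2.4] M [0.206 0.112 0.34 ] w 0.0437 yaw_y -5.73 tilt [0.0018 0.003 ] q6 0.329 tau6 -1.036 t 9.85
```

View pics/w5.png

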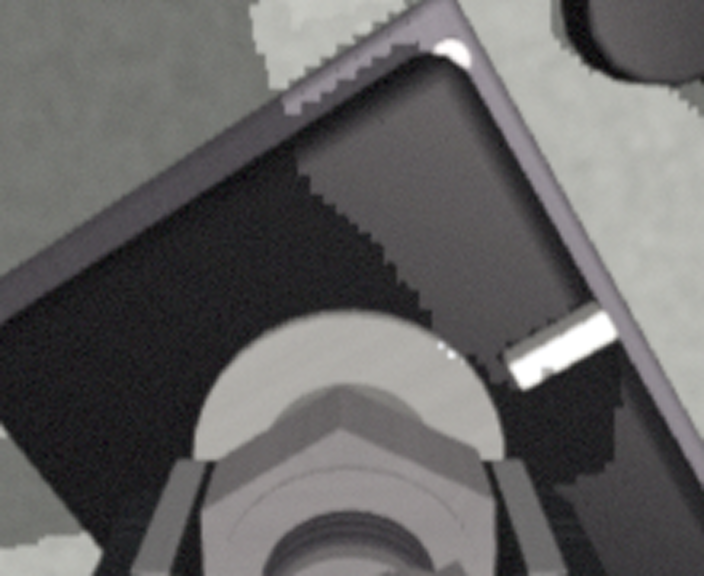

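The nut is held square in the pads and sits on the boss. Torque is still on its plateau; I'm stepping gently until it starts to rise.

Request:
apply_moves:
  deltas: [0.05,0,0,0,0,0,0.7]

```text
time_s: 10.02
tool_pos: [0.5072, 0.1219, 0.0666]
ee_rot: [[0.002, 0.988, -0.153], [0.003, -0.153, -0.988], [-1.0, 0.001, -0.003]]
ft_force: [-0.3, 1.4, 3.2]
grip_width: 0.0436
```

```bash
python3 st.py
```

```text
pos [0.5072 0.1219 0.0666] F [-0.3  1.4  3.2] M [0.248 0.112 0.309] w 0.0436 yaw_y -8.82 tilt [0.0019 0.0028] q6 0.383 tau6 -0.59 t 10.025
```

Request:
apply_moves:
  deltas: [0.05,0,0,0,0,0,0.7]

```text
time_s: 10.15
tool_pos: [0.5073, 0.1219, 0.0665]
ee_rot: [[0.002, 0.979, -0.202], [0.003, -0.202, -0.979], [-1.0, 0.002, -0.003]]
ft_force: [-0.3, 1.5, 1.9]
grip_width: 0.0434
```

```bash
python3 st.py
```

```text
pos [0.5073 0.1219 0.0665] F [-0.3  1.5  1.9] M [0.202 0.08  0.345] w 0.0434 yaw_y -11.65 tilt [0.0021 0.0026] q6 0.433 tau6 -0.284 t 10.15
```

Request:
apply_moves:
  deltas: [0.05,0,0,0,0,0,0.7]

```text
time_s: 10.28
tool_pos: [0.5074, 0.1219, 0.0665]
ee_rot: [[0.002, 0.968, -0.25], [0.002, -0.25, -0.968], [-1.0, 0.002, -0.003]]
ft_force: [-0.9, 1.6, 2.1]
grip_width: 0.0434
```

```bash
python3 st.py
```

```text
pos [0.5074 0.1219 0.0665] F [-0.9  1.6  2.1] M [0.174 0.116 0.337] w 0.0434 yaw_y -14.48 tilt [0.0023 0.0024] q6 0.482 tau6 -0.335 t 10.275
```

Request:
apply_moves:
  deltas: [0.05,0,0,0,0,0,0.7]

```text
time_s: 10.4
tool_pos: [0.5074, 0.1219, 0.0665]
ee_rot: [[0.002, 0.955, -0.297], [0.002, -0.297, -0.955], [-1.0, 0.002, -0.003]]
ft_force: [0.3, 1.2, 2.9]
grip_width: 0.0435
```

```bash
python3 st.py
```

```text
pos [0.5074 0.1219 0.0665] F [0.3 1.2 2.9] M [0.248 0.122 0.617] w 0.0435 yaw_y -17.27 tilt [0.0025 0.0021] q6 0.532 tau6 -0.022 t 10.4
```

Hard stop felt: Mz jumps from 0.34 to 0.62 at yaw about -16°, 0.65 rad after the detected contact. Releasing and lifting straight up.

Request:
apply_moves:
  deltas: [0,0,0,0,0,0,0.3,0,0,0,0,0,0,0,0,0,0,-1,0,0,0,0,0,0,-2,0,0,0,0,0,0,-2.5,0,0,0]

```text
time_s: 11.02
tool_pos: [0.5081, 0.1217, 0.1941]
ee_rot: [[0.006, 0.955, -0.296], [0.003, -0.296, -0.955], [-1.0, 0.005, -0.004]]
ft_force: [0.3, 0.2, -0.1]
grip_width: 0.0853
```

Request:
apply_moves:
  deltas: [-0.18,0,0,-0.8,0,0,0,-0.36,0,0,-0.8,0,0,0,-0.54,0,0,-0.8,0,0,0,-0.7,0,0,-0.8,0,0,0,-0.7,0,0,-0.8,0,0,0]

```text
time_s: 11.65
tool_pos: [0.5078, 0.1215, 0.234]
ee_rot: [[0.005, 0.921, 0.389], [0.003, 0.389, -0.921], [-1.0, 0.006, -0.0]]
ft_force: [0.8, -0.5, -0.5]
grip_width: 0.0851
```

```bash
python3 st.py; python3 - <<'E'
from h import *
s,c=wrist();np.save("pics/w6.npy",c,allow_pickle=True)
im=c["color"][:,:,::-1]
u,v=proj(c,(.515,.122,.1)).astype(int);print(u,v);u0=max(u-60,0);v0=max(v-55,0);print(u0,v0)
cv2.imwrite("pics/w6.png",cv2.resize(im[v0:v0+110,u0:u0+120],None,fx=5,fy=5,interpolation=cv2.INTER_CUBIC))
E
```

```text
pos [0.5078 0.1215 0.234 ] F [ 0.8 -0.5 -0.5] M [ 0.054 -0.032  0.011] w 0.0851 yaw_y 22.88 tilt [0.0055 0.0027] q6 -0.169 tau6 -1.384 t 11.65
264 184
204 129
```

View pics/w6.png

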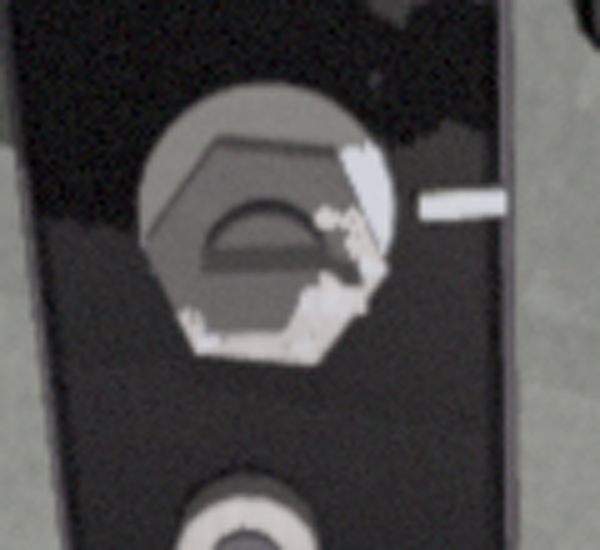

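The nut is seated and the rib runs (420,207) to (507,203). The head's side edge at y≈270 looks parallel to the rib. Checking the angle in a contrast-stretched crop.

```bash
python3 - <<'E'
from h import *
c=np.load("pics/w6.npy",allow_pickle=True).item()
im=c["color"][:,:,::-1];g=cv2.cvtColor(im,cv2.COLOR_BGR2GRAY)[160:205,232:292].astype(float)
g=np.clip((g-60)*255/110,0,255).astype(np.uint8)
cv2.imwrite("pics/w6b.png",cv2.resize(g,None,fx=12,fy=12,interpolation=cv2.INTER_CUBIC))
E
```

```text
(no output)
```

View pics/w6b.png

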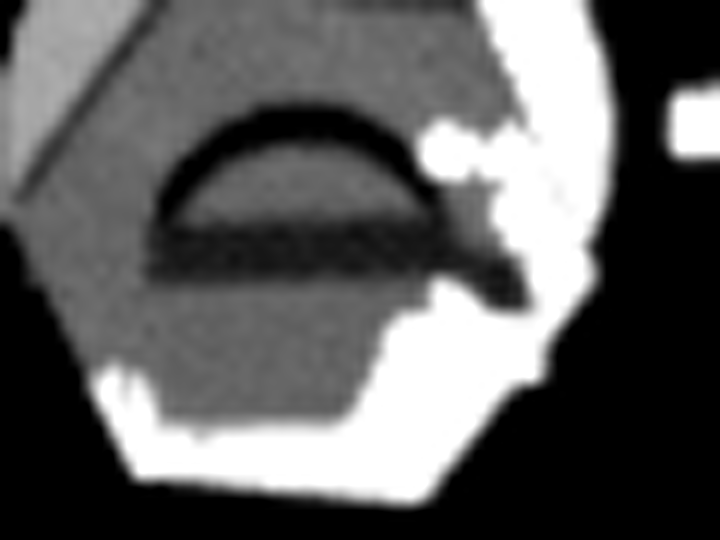

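```bash
python3 - <<'E'
from h import *
c=np.load("pics/w6.npy",allow_pickle=True).item()
A=lambda p,z: ray(c,204+p[0]/5-.4,129+p[1]/5-.4,z)[:2]
B=lambda p,z: ray(c,232+p[0]/12-.46,160+p[1]/12-.46,z)[:2]
an=lambda d: np.degrees(np.arctan2(d[1],d[0])).round(2)
print("rib",an(A((507,203),.053)-A((420,207),.053)),"upper edge",an(B((420,276),.122)-B((150,282),.122)),"lower edge",an(B((430,218),.102)-B((170,222),.102)))
rib=A((463,205),.053)
n=[B(q,.0905) for q in((138,482),(420,503),(20,205),(600,270))]
n2=[A(q,.0905) for q in((220,137),(318,365),(335,147),(197,353))]
ax=np.mean(n2,0);print("axis",ax,"rib about axis",an(rib-ax))
u=np.array([np.cos(np.radians(26)),np.sin(np.radians(26))])
for d in(0,-10):
    a=np.radians(26+d);p=proj(c,np.r_[ax+.0175*np.array([np.cos(a),np.sin(a)]),.122]);print("tip if",d,(p-[232,160]+.46)*12)
E
```

```text
rib 25.54 upper edge 24.15 lower edge 23.74
axis [0.50681068 0.12226368] rib about axis 24.81
tip if 0 [532.87745094 328.52326834]
tip if -10 [530.84680585 366.32925079]
```

The bar edges are at 24.0° against the rib at 25.5°. That is about 1.5° off (0.5 mm at the tip, limit 3 mm), with the nut against its hard stop and the gripper clear. Handing in.

```bash
python3 -c "
from cell import *
print(hand_in())"
```

```text
the job is handed in; nothing more can be done
None
```

I set the pointer on the rib, ran the jam nut down until the washer felt flat, and handed the job in at about 12 s. The hand-in gives no verdict, so the results below are my own checks.

- **Pointer:** I gripped the head and turned it 47° anticlockwise from its starting angle. A picture taken before I touched the nut showed it on the rib. In the last picture the bar's edges were at about 24° and the rib at 25.5°, so it is about 1.5° off, or 0.5 mm at the tip (limit 3 mm).
- **Nut:** I turned it clockwise about 2.3 rad in one grip. The torque rose at contact from 0.13 to about 0.3 N m. It then jumped to 0.62 N m about 0.65 rad later, which is the washer's full travel, and I stopped there and let go.

**What went wrong or disagreed:**
- My first grip on the head was too low and rested on the stud shoulder with about 19 N. I opened and raised the gripper, and the second grip worked.
- The squeeze torque read 0.29–0.34 N m, where 0.44 was expected (washer plus drag). I relied on the hard stop instead, which just touched the 0.6 N m that can drag the pointer.
- My estimates of the stud's axis from different pictures differed by about 2 mm, so I judged the final pointer angle from its edges rather than its tip.
- I did not measure the nut's height directly, and I did not measure the other objects again. I saw no sign of the arm touching them.

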